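Stack the coin totes, not nest them

ROBOT

A 6-joint arm with a two-finger parallel gripper is mounted at the origin on the work surface. World frame = base frame: x ahead of the robot, y to its left, z up, the work surface at z = 0. Lengths are in m, angles in rad, forces in N, time in s.
With the tool pointing down it reaches from about 0.35 to 0.775 m from the base axis. Payload 7.3 kg.
Tool frame: the origin (TCP) lies at the very end of the fingers, on their centre line; the grasp point (between the pads) lies 19 mm behind it (robot.pinch_z is the distance from the TCP to the grasp point, in m); z points along the fingers, y is the line along which they close (so a half turn about z gives the same grasp; the last joint's range is limited). The gripper opens to 92 mm and grips with 3 to 60 N. Pads are 19 mm wide; open, the fingers measure 130 mm over their backs; the gripper's body (75 mm by 190 mm) begins 47 mm behind the grasp point.
Start: joints at [-1.274, 0.342, 1.524, -0, 1.275, -0.146], TCP at [0.225, -0.474, 0.227] pointing down, gripper open.
Joint ranges: [-2.53, 2.53], [-0.77, 2.02], [0.04, 2.7], [-1, 4.14], [0.28, 2.66], [-3.11, 3.11]. Speed limits (rad/s): [2.57, 2.57, 3.14, 3.14, 3.14, 3.14].

INTERFACE

Orientations are given as [roll, pitch, yaw] about the fixed x, y, z axes, in that order (R = Rz(yaw) Ry(pitch) Rx(roll)).
In Python, from cell import robot gives the robot as it stands.
- The arm moves only by the tool move_arm, never from a script. Its argument "motion" is a list of rows, each a list of 6 numbers: the shift along the tool's x, y, z in units of 0.1 m (1.0 is 0.1 m), then the turn, a rotation vector about the tool's x, y, z in units of pi rad (1.0 is pi rad). In form: [[dx, dy, dz, rx, ry, rz], ...]. A call has 1 to 12 rows; each row is the pose to reach, as a shift and turn from the pose commanded when the call began, along the tool's axes at that moment, turning the shorter way round; what a row does not reach only later rows make up. A row lasts 1/8 s, in which the tool goes at most 62.5 mm and 10.7 degrees, less where a joint would pass 70% of its speed; a pose out of reach is approached as far as the arm can. A call with a number of a shift or a turn outside -1 to 1 is refused whole. A call with a gripper value outside its range is refused whole. "fingers" is the opening, from -1 (shut) to 1 (fully open), set as the call begins (left out, the last holds). The fingers move at their own pace and stop on an object; "newtons" is the grip in N (left out, the last holds). Time passes only in rows, so rows that repeat a pose let the fingers close. It gives the time, the measured TCP pose, the force, the opening and the grip force at its end, in the units of the state.
- robot.observe(): the state, without advancing time (a new reading comes with each control period).
- robot.read_camera(name): name is "scene" or "side" or "wrist"; returns a dict with "image" (400x640x3 uint8, red, green, blue), "range_z" (400x640 float32, m along the optical axis (not along the pixel's ray), 0 where there is no reading), "vfov" (degrees; the focal length in pixels is half the picture's height over the tangent of half this angle, whatever the lens; pixels are square), "cx", "cy" (the principal point, pixels), "extrinsics" (4x4, takes a point from camera to world coordinates); the wrist camera has in their place "hand_eye" (4x4, takes a point from camera to tool coordinates, whose origin is the TCP and whose axes are the flange's). Camera axes: x right, y up, looking along -z (the intrinsics and any distortion apply to the point x, -y, -z); pixel columns grow to the right and rows downward; lengths in m; the calibration is good to about 2 mm. A picture is of the moment at which its call begins: read the wrist's pose just before it.
- robot.hand_in(): hands the job in; it is judged then, once.
The state is a dict: "time": time; "qpos": joint angles; "qvel": joint speeds; "joint_efforts": joint torques, N m; "tool_pos": TCP position; "tool_rot": TCP orientation; "contact_force": force on the tool from outside, world axes, zero at the start; "torque": the same for the moment, N m; "opening": finger opening in m; "grip_force": force on a finger pad.
Only numpy, scipy, OpenCV 4.12 (cv2) and the standard library are available. Lean on these libraries where they do the work, as an engineer would, in place of code of your own. Each camera call takes 0.05 s, during which the arm holds its last target. There are 200 camera calls.

TASK

Lift the brass weight out of the tote with the coins and stand it upright in the square metal tray. Then put the empty tote squarely on top of the coin tote, turned the right way round so that it stacks, with all its feet seated in the shallow rim notches, and does not nest down onto the coins. Set both things down rather than dropping them, leave the coin tote where it stands, do not disturb the other things on the desk, and let go.

Things in the scene. Friction and masses are not known exactly. Their poses are not given: they have to be found in the camera images.
- full_tote: Open bare-metal stack-nest tote with copper coin piles (up to 33 mm high, fixed) in its -x half and the brass weight in its +x half; 1.6 kg. 184 x 110 mm at the rim, 170 x 96 mm at the bottom, 70 mm high, walls and floor 3 mm. Origin: centre of the underside; x along its length, z up. A pull tab stands out 20 mm from the +x end only.
- empty_tote: Empty tote of the same shape and frame, 0.4 kg. Set on the coin tote facing the same way (tabs at the same end) its feet drop into the deep slots and it nests, underside 42 mm above the other's. Half a turn from it (x axes opposed, tabs at opposite ends) its feet seat in the shallow saddles and it stacks, underside 65 mm above the other's, about 4 mm of play each way.
- full_tote_tab (a point): Top of the coin tote's pull tab, 101 mm along +x from its origin, 66 mm up.
- empty_tote_tab (a point): Top of the empty tote's pull tab, 101 mm along +x from its origin, 66 mm up.
- empty_tote_web (a point): Middle of the top edge of the empty tote's cross web, 39 mm above its origin (both totes have one). The web is a solid wall at mid-length, 12 mm thick in x, spanning the inner width in y: the carrying grip. Reach down inside the tote and pinch it along the tote's x, a finger on each side; 75 mm of free floor on both sides.
- empty_tote_foot (a point): Underside of one foot of the empty tote, at x = +62, y = +56 mm from its origin. Both totes have four feet, at x = +62 and x = -26 mm on each long side, flush with the underside, 14 mm long, 10 mm high, reaching out to y = +-60 mm.
- full_tote_slot (a point): Bottom of one deep slot in the coin tote's long rim, at x = +62 mm, 42 mm above its origin. Deep slots (24 mm wide) are at x = +62 and x = -26 mm in both long walls.
- full_tote_saddle (a point): Bottom of one shallow saddle in the coin tote's long rim, at x = -62 mm, 65 mm above its origin. Saddles (24 mm wide, 5 mm deep) are at x = -62 and x = +26 mm in both long walls.
- weight: Closed brass cup-weight set, one solid piece, 0.5 kg: round tapered body 50 mm wide at the foot, 62 mm at its top, 63 mm high; round knob above, 26 mm in diameter from 73 to 96 mm up; overall height 100 mm. Origin: centre of the underside; z up. Starts upright on the 3 mm floor of the coin tote's +x half, above its rim.
- tray: Square shallow nickel-plated tray, 150 x 150 mm, rim 14 mm high, walls and floor 4 mm, on the desk. Origin: centre of its underside; z up.
- jar_lid: Round green glass jar lid with a knob, 94 mm across, 45 mm high, lying loose on the desk. Origin: centre of the underside. Leave alone.
- coin_case: Closed dark wooden coin case, 124 x 94 x 42 mm, loose on the desk. Origin: centre of the underside. Leave alone.
- coin_counter: Heavy cast-iron coin counter, base 200 x 150 mm, 185 mm high with a funnel on top and a crank on its +y side, fixed to the desk. Origin: centre of the underside. Leave alone.
There are look-alikes about, which are no part of the job. Several things look just like the weight: the one meant starts farthest to the robot's left.

How it is judged:
On the way, in this order (a step that is already met when the one before it is completed fails the run):
1. the brass weight stands upright and released in the tray (horizontal distance between weight and tray below 0.065 m and z of weight in the frame of tray between 0 and 0.009 m and angle between weight's own z axis and vertical below 0.08 rad and contact force between the fingers and weight below 0.05 N), for 0.2 s.
2. the empty tote is stacked on the coin tote, feet in the shallow saddles, and released (z of empty_tote in the frame of full_tote between 0.062 and 0.0675 m and horizontal distance between empty_tote and full_tote below 0.01 m and x of empty_tote_tab in the frame of full_tote below -0.08 m and angle between empty_tote's own z axis and vertical below 0.035 rad and contact force between the fingers and empty_tote below 0.05 N), for 0.3 s.
At the end, for the whole second after the job is handed in: Weight upright on the tray floor, within 65 mm of its centre. Empty tote half a turn from the coin tote, level, underside 62 to 67.5 mm above the coin tote's, centres within 10 mm. Coin tote level, within 30 mm of its start. All released and at rest (all of step 1 and all of step 2 and linear speed of each of empty_tote, weight below 0.02 m/s and distance of full_tote from where it was at the start of the episode below 0.03 m and angle between full_tote's own z axis and vertical below 0.035 rad); the robot touches nothing.
It fails at once if the jar lid or the coin case is pushed more than 20 mm (distance of any of jar_lid, coin_case from where it was at the start of the episode above 0.02 m).
It fails at once if the coin counter is struck (over 15 N) (contact force between the arm and coin_counter above 15 N).
It fails at once if the coin tote is pushed or lifted more than 30 mm from its start (distance of full_tote from where it was at the start of the episode above 0.03 m).
It fails at once if the weight is dropped (falls free faster than 0.65 m/s, about 20 mm) (contact force between each of the fingers, the arm and weight below 0.05 N and linear speed of weight above 0.65 m/s).
It fails at once if the empty tote is dropped (falls free faster than 0.65 m/s, about 20 mm) (contact force between each of the fingers, the arm and empty_tote below 0.05 N and linear speed of empty_tote above 0.65 m/s).
It also fails if it takes over 69 s, if anything falls off the work surface, if the arm or the gripper's body presses on something with over 40 N, if the wrist force passes 120 N, or if a joint passes its speed limit or range.

## Working session

There is one attempt and no reset: what is moved stays moved. The work goes in short steps, Python scripts to look and compute and a tool call to move; the robot and the scene stay as the last step left them, time stands still between calls to the robot, and variables do not carry over. Pictures are saved under pics/ and viewed, at most 10 in all, crops included, and the job is handed in when it is done.

Besides the shell and the picture viewer there is one more tool, called after "Call:" as a command line: name --pt "numbers of a row" for each row, then --argument value for the rest. move_arm: Moves the arm, as the interface text tells. Shifts and turns lie within -1 to 1; 1 stands for 0.1 m of shift or pi rad of turn. Its arguments: {"type":"object","properties":{"motion":{"type":"array"},"fingers":{"type":"number"},"newtons":{"type":"number"}},"required":["motion"]}

```bash
mkdir -p pics; cat > h.py <<'E'
import numpy as np, cv2
from cell import robot
from scipy.spatial.transform import Rotation as R
def cloud(c, T):
    h,w=c["range_z"].shape; f=h/2/np.tan(np.radians(c["vfov"])/2)
    v,u=np.mgrid[:h,:w]; z=c["range_z"]
    P=np.stack([(u-c["cx"])/f*z,-(v-c["cy"])/f*z,-z],-1)
    W=P@T[:3,:3].T+T[:3,3]; W[z==0]=np.nan
    return W
E
python3 - <<'E'
from h import *
s=robot.observe(); print(s)
for n in ["scene","side"]:
    c=robot.read_camera(n); print(n,[ (k,c[k]) for k in c if k not in("image","range_z")])
    cv2.imwrite(f"pics/{n}0.png",c["image"][:,:,::-1]); np.savez(f"{n}0.npz",W=cloud(c,c["extrinsics"]),im=c["image"])
E
```

```text
{'time': 0.0, 'qpos': array([-1.27402330e+00,  3.42713676e-01,  1.52501843e+00, -3.80352059e-05,
        1.27542177e+00, -1.45980907e-01]), 'qvel': array([ 6.02526720e-04,  1.74661647e-04,  1.49389425e-03,  8.54670256e-04,
       -9.51949521e-05, -3.86921651e-04]), 'joint_efforts': array([-4.21807817e-05, -4.31248999e+01, -2.44220692e+01,  7.18009262e-02,
        5.58930205e-02, -1.33178100e-04]), 'tool_pos': array([ 0.22482075, -0.47396491,  0.22604918]), 'tool_rot': array([-3.14004275e+00, -1.91115628e-04,  4.42764882e-01]), 'contact_force': array([ 0.00930414,  1.11422299, -0.22466317]), 'torque': array([-0.00192016, -0.01993278, -0.02985041]), 'grip_force': 0.0, 'opening': 0.0916560742216639}
scene [('vfov', 48.142654886801566), ('cx', 316.14133450442426), ('cy', 203.27709723238968), ('extrinsics', array([[ 0.08896052, -0.53263934,  0.84165394,  1.62212174],
       [ 0.99589026,  0.03315284, -0.08428216, -0.19546411],
       [ 0.01698878,  0.84569275,  0.53339962,  0.77434147],
       [ 0.        ,  0.        ,  0.        ,  1.        ]]))]
side [('vfov', 53.19821179403989), ('cx', 324.5083305056108), ('cy', 201.96435687687892), ('extrinsics', array([[-0.73307214,  0.49628568, -0.46508684, -0.08347823],
       [-0.68005077, -0.54655456,  0.48868094,  0.56192934],
       [-0.01166998,  0.67452105,  0.73816337,  1.03267095],
       [ 0.        ,  0.        ,  0.        ,  1.        ]]))]
```

View pics/scene0.png

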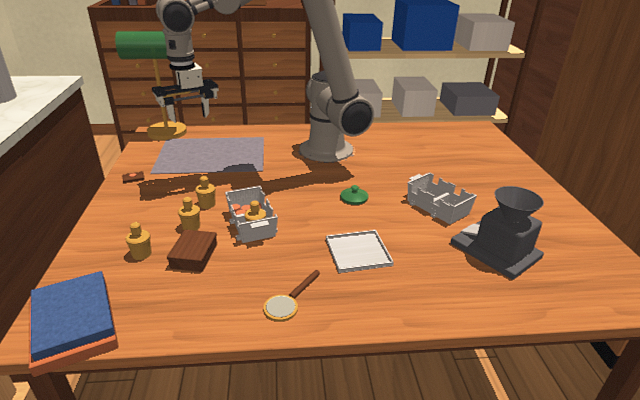

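View pics/side0.png

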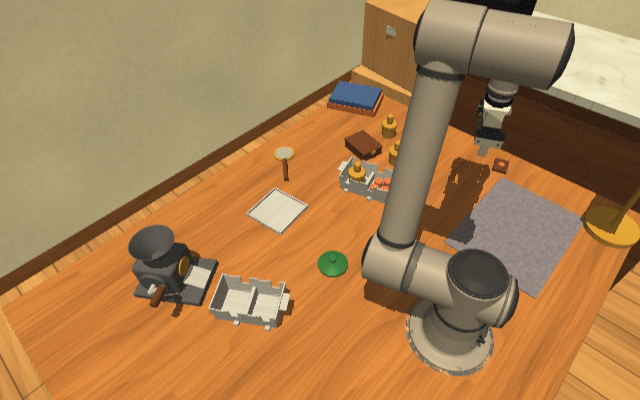

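The scene picture shows the coin tote at about (250,212) with its tab nearest the camera at (260,224). The weight's knob is at (255,205), the tray at (360,251), the empty tote at (440,198), the lid at (354,195), the case at (192,250) and the counter at (500,240). In the side picture the empty tote's tab is at about (285,300), facing the robot.

```bash
python3 - <<'E'
from h import *
S=np.load("scene0.npz");D=np.load("side0.npz")
def fit(name,lo,hi,zlo,zhi):
    for tag,Q in(("scene",S),("side",D)):
        P=Q["W"].reshape(-1,3); m=(P[:,0]>lo[0])&(P[:,0]<hi[0])&(P[:,1]>lo[1])&(P[:,1]<hi[1])&(P[:,2]>zlo)&(P[:,2]<zhi)
        p=P[m]
        if len(p)<5: print(name,tag,len(p)); continue
        r=cv2.minAreaRect(p[:,:2].astype(np.float32)); print(name,tag,len(p),np.round(r[0],4),np.round(r[1],4),round(r[2],1),"z",np.round(np.percentile(p[:,2],[2,98]),4), "med",np.round(np.median(p,0),4))
for n,q,(u,v) in [("knob",S,(255,204)),("tray",S,(360,251)),("tab_full",S,(260,224)),("web",S,(440,197)),("lid",S,(354,187)),("case",S,(192,248)),("counter",S,(515,200)),("emp side web",D,(252,298)),("emp tab",D,(286,300)),("desk",S,(420,300))]:
    print(n,np.round(q["W"][v,u],4))
tr=S["W"][251,360]; fit("tray",tr[:2]-.11,tr[:2]+.11,.009,.02)
e=D["W"][298,252]; fit("empty",e[:2]-.14,e[:2]+.14,.055,.075)
f=S["W"][210,250]; fit("full",f[:2]-.13,f[:2]+.13,.06,.073); fit("knob",f[:2]-.1,f[:2]+.1,.079,.12)
l=S["W"][195,354];fit("lid",l[:2]-.08,l[:2]+.08,.008,.06)
l=S["W"][248,192];fit("case",l[:2]-.1,l[:2]+.1,.036,.046)
l=S["W"][230,510];fit("counter",l[:2]-.2,l[:2]+.2,.075,.25)
a=cv2.resize(S["im"][165:255,210:300],None,fx=4.4,fy=5,interpolation=2)
b=cv2.resize(D["im"][255:345,195:305],None,fx=3.6,fy=5,interpolation=2)
a=cv2.resize(a,(396,450));b=cv2.resize(b,(396,450))
cv2.imwrite("pics/crop.png",np.hstack([a,b])[:,:,::-1])
E
```

```text
knob [ 0.5538 -0.2603  0.1016]
tray [0.6645 0.0245 0.0071]
tab_full [ 0.6085 -0.247   0.071 ]
web [0.4445 0.3191 0.0362]
lid [0.3837 0.0508 0.047 ]
case [ 0.6673 -0.4247  0.0432]
counter [0.6628 0.4316 0.1558]
emp side web [0.4477 0.3026 0.0363]
emp tab [0.3588 0.2532 0.0683]
desk [0.8556 0.1391 0.0011]
tray scene 382 [0.6608 0.0212] [0.1565 0.1532] 7.4 z [0.0092 0.0166] med [0.6766 0.0225 0.0131]
tray side 304 [0.659  0.0182] [0.1533 0.1518] 7.1 z [0.0091 0.0178] med [0.6573 0.026  0.013 ]
empty scene 546 [0.4404 0.3125] [0.2054 0.1184] 32.5 z [0.0555 0.0725] med [0.4554 0.3127 0.0641]
empty side 668 [0.4386 0.3081] [0.2062 0.1128] 33.0 z [0.0554 0.0739] med [0.4417 0.2995 0.0666]
full scene 618 [ 0.4877 -0.2869] [0.2661 0.1425] 27.6 z [0.0606 0.0723] med [ 0.5573 -0.2638  0.0667]
full side 397 [ 0.514  -0.2775] [0.2021 0.1174] 16.1 z [0.0603 0.0724] med [ 0.5373 -0.2539  0.0666]
knob scene 91 [ 0.5511 -0.2627] [0.0254 0.0193] 84.2 z [0.0804 0.1055] med [ 0.5543 -0.2613  0.0966]
knob side 61 [ 0.543  -0.2633] [0.0216 0.0227] 40.5 z [0.0803 0.1079] med [ 0.5403 -0.2596  0.0986]
lid scene 371 [0.3807 0.0541] [0.0913 0.0865] 73.6 z [0.0092 0.0457] med [0.3885 0.0516 0.0188]
lid side 628 [0.3872 0.0485] [0.0918 0.1212] 74.0 z [0.0105 0.0466] med [0.367  0.0597 0.0193]
case scene 1079 [ 0.6503 -0.4265] [0.095  0.1287] 77.4 z [0.0374 0.0456] med [ 0.6577 -0.4255  0.0429]
case side 472 [ 0.6469 -0.4284] [0.0962 0.1279] 78.2 z [0.0372 0.0457] med [ 0.6448 -0.4266  0.043 ]
counter scene 2796 [0.6948 0.4156] [0.1289 0.1223] 32.1 z [0.0783 0.185 ] med [0.7143 0.4055 0.1229]
counter side 3097 [0.6699 0.448 ] [0.126  0.2037] 31.8 z [0.0799 0.1859] med [0.6787 0.4241 0.1241]
```

View pics/crop.png

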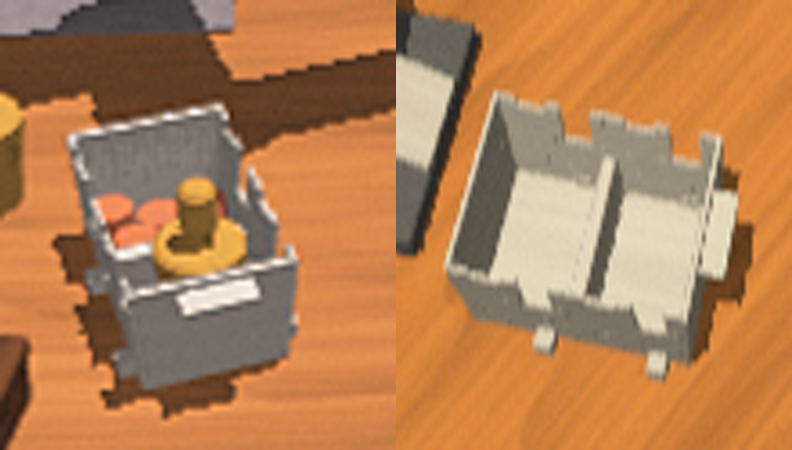

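The left crop shows the coin tote with its tab at (218,295), toward world +x, and the knob at (195,190). The right crop shows the empty tote with its tab at (718,235), toward the robot, and the web at (600,225). The measured heights match the given sizes: knob 0.102, tabs about 0.07 and rims 0.07. Next I move over the weight.

Call:
move_arm --pt "0.48 -0.065 0 0 0 0" --pt "0.955 -0.133 0 0 0 0" --fingers 0.3

```text
time: 0.35
tool_pos: [0.306, -0.4208, 0.2263]
tool_rot: [-3.141, -0.0, 0.441]
contact_force: [0.4, -1.4, 0.1]
opening: 0.0766
grip_force: 0.0
```

Call:
move_arm --pt "0.48 -0.065 0 0 0 0" --pt "0.955 -0.133 0 0 0 0"

```text
time: 0.6
tool_pos: [0.3872, -0.3674, 0.2264]
tool_rot: [-3.141, 0.0, 0.443]
contact_force: [-0.5, -0.2, 0.1]
opening: 0.0604
grip_force: 0.0
```

Call:
move_arm --pt "0.48 -0.065 0 0 0 0" --pt "0.955 -0.133 0 0 0 0"

```text
time: 0.85
tool_pos: [0.4678, -0.3144, 0.2264]
tool_rot: [-3.141, 0.0, 0.443]
contact_force: [-0.0, -0.4, -0.0]
opening: 0.0599
grip_force: 0.0
```

Call:
move_arm --pt "0.48 -0.065 0 0 0 0.026" --pt "0.955 -0.133 0 0 0 0.052" --pt "0.955 -0.133 0 0 0 0.052" --pt "0.955 -0.133 0 0 0 0.052"

```text
time: 1.35
tool_pos: [0.5469, -0.2626, 0.2261]
tool_rot: [-3.141, 0.001, 0.281]
contact_force: [0.8, -0.1, 0.1]
opening: 0.0593
grip_force: 0.0
```

```bash
cat >> h.py <<'E'
def wrist(name):
    s=robot.observe(); c=robot.read_camera("wrist")
    T=np.eye(4); T[:3,:3]=R.from_euler("xyz",s["tool_rot"]).as_matrix(); T[:3,3]=s["tool_pos"]
    W=cloud(c,T@c["hand_eye"]); cv2.imwrite(f"pics/{name}.png",c["image"][:,:,::-1]); np.savez(f"{name}.npz",W=W,im=c["image"]); return s,c,W
def to(target,yaw,s=None):
    s=s or robot.observe(); Rm=R.from_euler("xyz",s["tool_rot"]); d=Rm.inv().apply(np.array(target)-s["tool_pos"])
    rv=(Rm.inv()*R.from_euler("xyz",[np.pi,0,yaw])).as_rotvec()
    print("move units",np.round(d/.1,3),np.round(rv/np.pi,4))
E
python3 - <<'E'
from h import *
s,c,W=wrist("w1"); print(s["time"],s["tool_pos"],s["tool_rot"],s["opening"],s["contact_force"]); print(c["hand_eye"],c["vfov"])
E
```

```text
1.35 [ 0.54685171 -0.26259855  0.22613539] [-3.14094756e+00  1.22638012e-03  2.80530583e-01] 0.05928322802840942 [ 0.81546672 -0.09698294  0.07978319]
[[-3.15632102e-04  9.68132021e-01  2.50440192e-01  6.55765339e-02]
 [ 9.99998954e-01 -4.79028327e-05  1.44548698e-03  3.04539497e-04]
 [ 1.41141903e-03  2.50440387e-01 -9.68130994e-01 -1.56721521e-01]
 [ 0.00000000e+00  0.00000000e+00  0.00000000e+00  1.00000000e+00]] 63.310495218095234
```

View pics/w1.png

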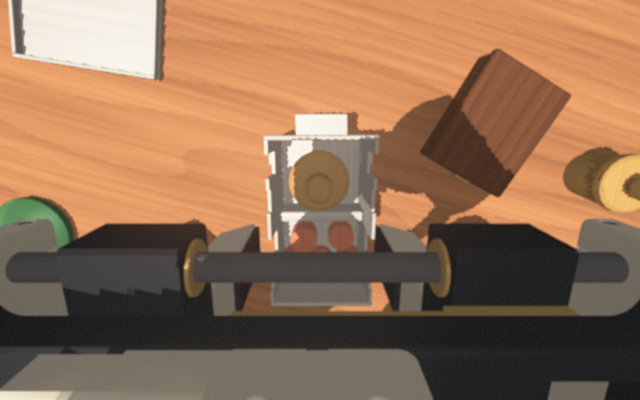

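The wrist picture shows the knob at (319,185), the weight's body around it, the tab at (321,124), the web at (320,212) and the coin tote's rim between columns 265 and 380. I measure those by depth.

```bash
python3 - <<'E'
from h import *
W=np.load("w1.npz")["W"]
def st(n,u0,u1,v0,v1,z0,z1):
    p=W[v0:v1,u0:u1].reshape(-1,3); p=p[(p[:,2]>z0)&(p[:,2]<z1)]
    r=cv2.minAreaRect(p[:,:2].astype(np.float32)); print(n,len(p),"mid",np.round((p.min(0)+p.max(0))/2,4),"rect",np.round(r[0],4),np.round(r[1],4),round(r[2],1),"z",np.round(np.median(p[:,2]),4)); return p
k=st("knob",285,355,145,225,.09,.12)
b=st("body",280,360,140,220,.055,.08)
t=st("tab",285,355,108,140,.06,.08)
wb=st("web",280,360,195,222,.036,.048)
e=st("end wall+tab",262,385,110,140,.06,.08)
st("tray",0,170,0,90,.002,.02)
# long walls rim in tote frame yaw .28
for n,u0,u1 in(("L",258,285),("R",358,388)):
    p=W[135:300,u0:u1].reshape(-1,3); p=p[(p[:,2]>.063)&(p[:,2]<.078)]
    vx,vy,x0,y0=cv2.fitLine(p[:,:2].astype(np.float32),cv2.DIST_HUBER,0,.01,.01).ravel(); print(n,len(p),np.degrees(np.arctan2(vy,vx))%180,x0,y0)
to([*np.median(k,0)[:2],.072],.2805)
E
```

```text
knob 639 mid [ 0.5438 -0.2645  0.0971] rect [ 0.5439 -0.2648] [0.0249 0.0245] 16.9 z 0.1011
body 2221 mid [ 0.5522 -0.2565  0.0675] rect [ 0.5506 -0.2612] [0.077 0.062] 22.8 z 0.0647
tab 1434 mid [ 0.5957 -0.2533  0.0673] rect [ 0.5967 -0.2507] [0.0232 0.0659] 16.1 z 0.0651
web 763 mid [ 0.501  -0.2787  0.038 ] rect [ 0.5009 -0.2786] [0.0119 0.0887] 16.1 z 0.0376
end wall+tab 1660 mid [ 0.5928 -0.2543  0.0673] rect [ 0.5969 -0.2515] [0.0232 0.1104] 16.1 z 0.0654
tray 9614 mid [0.6062 0.0129 0.0087] rect [0.6072 0.0183] [0.0863 0.1789] 16.7 z 0.0035
L 497 16.093178 0.4805968 -0.2303644
R 476 16.885153 0.56062984 -0.31593344
move units [-0.014  0.009  1.544] [-0.0001  0.0003 -0.0004]
```

The sizes agree: knob 25 mm across, web 12 mm thick at z 0.038, and tab and wall centres consistent. The coin tote is at (0.501, -0.2787) with a yaw of 16.2°. I descend on the knob, which is at (0.544, -0.2645), and grip.

Call:
move_arm --pt "-0.02 0.015 0.4 0 0 0" --pt "-0.02 0.015 0.8 0 0 0" --pt "-0.02 0.015 0.95 0 0 0"

```text
time: 1.78
tool_pos: [0.5438, -0.265, 0.1297]
tool_rot: [-3.139, 0.003, 0.278]
contact_force: [-0.6, -0.4, 0.6]
opening: 0.0598
grip_force: 0.0
```

Call:
move_arm --pt "0 0 0.3 0 0 0" --pt "0 0 0.5 0 0 0" --pt "0 0 0.6 0 0 0" --pt "0 0 0.6 0 0 0"

```text
time: 2.28
tool_pos: [0.5457, -0.265, 0.072]
tool_rot: [3.141, 0.0, 0.279]
contact_force: [-0.2, 0.2, 0.6]
opening: 0.0594
grip_force: 0.0
```

Call:
move_arm --pt "0 0 0 0 0 0" --pt "0 0 0 0 0 0" --pt "0 0 0 0 0 0" --pt "0 0 0 0 0 0" --pt "0 0 0 0 0 0" --pt "0 0 0 0 0 0" --pt "0 0 0 0 0 0" --pt "0 0 0 0 0 0" --fingers -1 --newtons 40

```text
time: 3.28
tool_pos: [0.5459, -0.2646, 0.072]
tool_rot: [3.141, -0.0, 0.279]
contact_force: [-0.3, 1.5, 4.0]
opening: 0.0246
grip_force: 40.0
```

Call:
move_arm --pt "0 0 -0.15 0 0 0" --pt "0 0 -0.4 0 0 0" --pt "0 0 -0.7 0 0 0" --pt "0 0 -0.95 0 0 0" --pt "0 0 -1 0 0 0" --pt "0 0 -1 0 0 0"

```text
time: 4.03
tool_pos: [0.5454, -0.2644, 0.1711]
tool_rot: [-3.141, 0.001, 0.279]
contact_force: [-0.1, 0.1, -5.7]
opening: 0.0245
grip_force: 40.0
```

Call:
move_arm --pt "0.12 -0.15 -0.05 0 0 0" --pt "0.32 -0.4 -0.1 0 0 0" --pt "0.626 -0.805 -0.1 0 0 0"

```text
time: 4.4
tool_pos: [0.584, -0.1691, 0.1812]
tool_rot: [-3.141, 0.001, 0.277]
contact_force: [1.0, 0.0, -4.8]
opening: 0.0248
grip_force: 40.0
```

Call:
move_arm --pt "0.31 -0.4 0 0 0 0" --pt "0.626 -0.805 0 0 0 0"

```text
time: 4.65
tool_pos: [0.6219, -0.0726, 0.1808]
tool_rot: [-3.14, 0.001, 0.28]
contact_force: [0.2, -0.1, -5.1]
opening: 0.0245
grip_force: 40.0
```

Call:
move_arm --pt "0.31 -0.4 0 0 0 0" --pt "0.5 -0.65 0 0 0 0" --pt "0.6 -0.77 0 0 0 0" --pt "0.626 -0.805 0 0 0 0" --pt "0.626 -0.805 0 0 0 0" --pt "0.626 -0.805 0 0 0 0"

```text
time: 5.4
tool_pos: [0.6595, 0.018, 0.1817]
tool_rot: [3.141, 0.0, 0.278]
contact_force: [0.6, 0.1, -4.5]
opening: 0.0246
grip_force: 40.0
```

```bash
python3 - <<'E'
from h import *
s,c,W=wrist("w2"); print(s["time"],s["tool_pos"],s["tool_rot"],s["opening"],s["contact_force"])
c=robot.read_camera("scene");cv2.imwrite("pics/s2.png",cv2.resize(c["image"][140:300,220:480],None,fx=3,fy=3)[:,:,::-1])
W=cloud(c,c["extrinsics"]).reshape(-1,3)
p=W[(abs(W[:,0]-.66)<.06)&(abs(W[:,1]-.02)<.06)&(W[:,2]>.05)&(W[:,2]<.2)]; print(np.nanmin(p[:,2]))
E
```

```text
5.4 [0.65951409 0.01795428 0.18173172] [3.14121261e+00 3.05310576e-04 2.77862817e-01] 0.024587185839812672 [ 0.56812753  0.14158007 -4.53071299]
0.11310417284353236
```

View pics/s2.png

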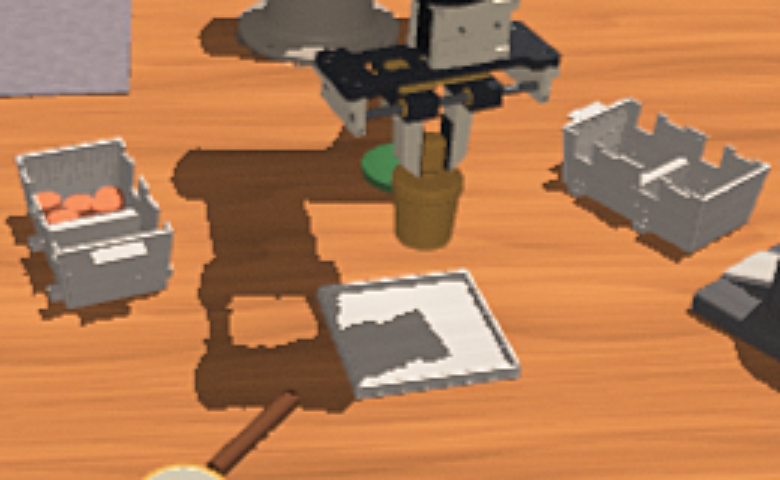

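The crop shows the weight hanging upright in the gripper at (427,205), over the tray whose centre is at about (420,335). The coin tote is undisturbed at (95,240). I lower it about 109 mm onto the tray floor.

Call:
move_arm --pt "0 0 0.15 0 0 0" --pt "0 0 0.45 0 0 0" --pt "0 0 0.75 0 0 0" --pt "0 0 0.92 0 0 0" --pt "0 0 1 0 0 0" --pt "0 0 1 0 0 0"

```text
time: 6.25
tool_pos: [0.6599, 0.0192, 0.0817]
tool_rot: [3.142, -0.0, 0.279]
contact_force: [0.1, -0.1, -5.5]
opening: 0.0246
grip_force: 40.0
```

Call:
move_arm --pt "0 0 0.03 0 0 0" --pt "0 0 0.06 0 0 0" --pt "0 0 0.075 0 0 0" --pt "0 0 0.085 0 0 0" --pt "0 0 0.085 0 0 0" --pt "0 0 0.085 0 0 0"

```text
time: 7.0
tool_pos: [0.6598, 0.0193, 0.0733]
tool_rot: [3.141, -0.0, 0.279]
contact_force: [-0.3, -0.8, -5.5]
opening: 0.025
grip_force: 40.0
```

Call:
move_arm --pt "0 0 0.01 0 0 0" --pt "0 0 0.01 0 0 0" --pt "0 0 0.01 0 0 0"

```text
time: 7.38
tool_pos: [0.66, 0.0193, 0.073]
tool_rot: [3.141, -0.001, 0.279]
contact_force: [-2.5, 0.9, 2.8]
opening: 0.0252
grip_force: 40.0
```

The force sign has flipped, so the weight is seated. I release it and rise.

Call:
move_arm --pt "0 0 0 0 0 0" --pt "0 0 0 0 0 0" --pt "0 0 0 0 0 0" --pt "0 0 0 0 0 0" --pt "0 0 0 0 0 0" --fingers 0.2

```text
time: 8.0
tool_pos: [0.6598, 0.0193, 0.0722]
tool_rot: [3.142, -0.0, 0.279]
contact_force: [-0.5, 1.3, 0.5]
opening: 0.0551
grip_force: 0.0
```

Call:
move_arm --pt "0 0 -0.2 0 0 0" --pt "0 0 -0.6 0 0 0" --pt "0 0 -1 0 0 0" --pt "0 0 -1 0 0 0"

```text
time: 8.5
tool_pos: [0.6617, 0.0192, 0.1764]
tool_rot: [3.139, -0.007, 0.28]
contact_force: [0.1, 0.1, -1.2]
opening: 0.055
grip_force: 0.0
```

```bash
python3 - <<'E'
from h import *
s=robot.observe(); print(s["time"],s["tool_pos"],s["tool_rot"],s["opening"])
c=robot.read_camera("scene"); W=cloud(c,c["extrinsics"]).reshape(-1,3)
p=W[(abs(W[:,0]-.66)<.06)&(abs(W[:,1]-.02)<.06)&(W[:,2]>.02)&(W[:,2]<.115)]
for a,b in((.02,.06),(.08,.115)):
    q=p[(p[:,2]>a)&(p[:,2]<b)]; print(len(q),np.round(q.min(0),4),np.round(q.max(0),4))
to([.448,.3155,.23],np.radians(123),s)
E
```

```text
8.5 [0.66169045 0.01919119 0.17637983] [ 3.1387494  -0.00728572  0.27951348] 0.055022139366978404
205 [ 0.6628 -0.009   0.0203] [0.693  0.046  0.0596]
106 [0.6501 0.0084 0.0801] [0.6761 0.0327 0.106 ]
move units [-1.233 -3.436 -0.555] [ 0.0028 -0.0008 -0.5944]
```

The weight stands in the tray, within about 5 mm of its centre. Next I go to a viewing pose by the empty tote and turn.

Call:
move_arm --pt "0 -0.05 -0.3 0 0 0" --pt "-0.18 -0.45 -0.55 0 0 0" --pt "-0.353 -0.954 -0.55 0 0 0" --fingers 0.5

```text
time: 8.93
tool_pos: [0.5994, 0.1013, 0.2276]
tool_rot: [3.141, -0.002, 0.277]
contact_force: [0.6, 0.2, 0.6]
opening: 0.0687
grip_force: 0.0
```

Call:
move_arm --pt "-0.18 -0.48 0 0 0 -0.04" --pt "-0.353 -0.954 0 0 0 -0.08" --pt "-0.353 -0.954 0 0 0 -0.08"

```text
time: 9.3
tool_pos: [0.5367, 0.1857, 0.2261]
tool_rot: [-3.14, 0.003, 0.536]
contact_force: [0.9, -1.2, -0.9]
opening: 0.0687
grip_force: 0.0
```

```bash
python3 - <<'E'
from h import *
s=robot.observe(); print(s["time"],s["tool_pos"],s["tool_rot"]); to([.4807,.2652,.23],np.radians(123),s)
E
```

```text
9.3 [0.5366918  0.18574708 0.22611904] [-3.14013195e+00  2.51629666e-03  5.35817560e-01]
move units [-0.076 -0.969 -0.037] [-1.000e-03  2.000e-04 -5.128e-01]
```

Call:
move_arm --pt "-0.02 -0.3 -0.03 0 0 -0.05" --pt "-0.04 -0.6 -0.03 0 0 -0.1" --pt "-0.076 -0.969 -0.03 0 0 -0.15" --pt "-0.076 -0.969 -0.03 0 0 -0.2" --pt "-0.076 -0.969 -0.03 0 0 -0.255" --pt "-0.076 -0.969 -0.03 0 0 -0.31" --pt "-0.076 -0.969 -0.03 0 0 -0.365" --pt "-0.076 -0.969 -0.03 0 0 -0.42" --pt "-0.076 -0.969 -0.03 0 0 -0.475" --pt "-0.076 -0.969 -0.03 0 0 -0.513" --pt "-0.076 -0.969 -0.03 0 0 -0.513" --pt "-0.076 -0.969 -0.03 0 0 -0.513"

```text
time: 10.8
tool_pos: [0.4838, 0.2625, 0.2295]
tool_rot: [-3.14, -0.0, 2.139]
contact_force: [0.3, 0.3, -0.3]
opening: 0.069
grip_force: 0.0
```

```bash
python3 - <<'E'
from h import *
s,c,W=wrist("w3"); print(s["time"],s["tool_pos"],s["tool_rot"],s["qpos"])
E
```

```text
10.8 [0.48380934 0.26247737 0.22954114] [-3.14047106e+00 -4.75403335e-06  2.13912635e+00] [ 3.57966167e-01  3.87246259e-01  1.44769653e+00 -2.37735498e-04
  1.30774773e+00 -2.10301915e-01]
```

View pics/w3.png

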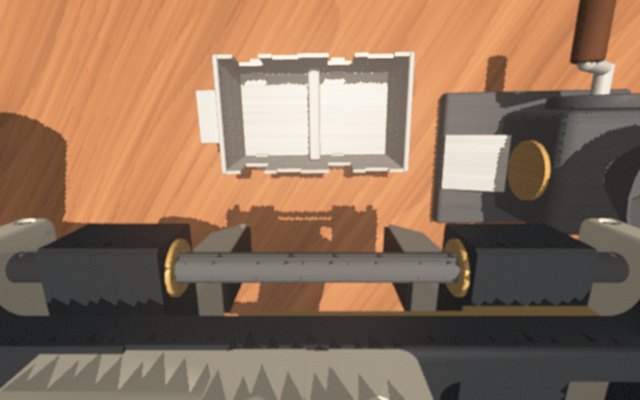

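The picture shows the whole empty tote: tab at (207,117), web from (314,70) to (314,158). The counter base starts at column 437, with its body and crank further right.

```bash
python3 - <<'E'
from h import *
W=np.load("w3.npz")["W"]
def st(n,u0,u1,v0,v1,z0,z1):
    p=W[v0:v1,u0:u1].reshape(-1,3); p=p[(p[:,2]>z0)&(p[:,2]<z1)]
    r=cv2.minAreaRect(p[:,:2].astype(np.float32)); print(n,len(p),"rect",np.round(r[0],4),np.round(r[1],4),round(r[2],1),"z",np.round(np.median(p[:,2]),4)); return p
w=st("web",300,328,75,155,.035,.046)
rim=st("rim+tab",192,425,40,180,.055,.08)
c=np.array(cv2.minAreaRect(w[:,:2].astype(np.float32))[0])
for n,v0,v1 in(("far",45,78),("near",150,178)):
    p=W[v0:v1,240:400].reshape(-1,3); p=p[(p[:,2]>.06)&(p[:,2]<.078)]
    f=cv2.fitLine(p[:,:2].astype(np.float32),cv2.DIST_HUBER,0,.01,.01).ravel(); print(n,np.degrees(np.arctan2(f[1],f[0]))%180,f[2:])
a=np.radians(33); d=np.array([np.cos(a),np.sin(a)]); e=np.array([-d[1],d[0]])
for nm in("scene0","side0","w3"):
    Q=np.load(nm+".npz")["W"].reshape(-1,3); Q=Q[(Q[:,2]>.06)&(Q[:,2]<.25)]; r=Q[:,:2]-c
    m=(abs(r@e)<.09)&(r@d>.1)&(r@d<.3); print(nm,"counter nearest along body",np.nanmin((r@d)[m]))
E
```

```text
web 887 rect [0.4455 0.313 ] [0.0116 0.0804] 32.6 z 0.0375
rim+tab 4737 rect [0.4373 0.3079] [0.2046 0.1111] 33.1 z 0.0652
far 33.19344 [0.44195428 0.37336972]
near 33.559673 [0.48627    0.27739006]
scene0 counter nearest along body 0.20059686569456994
side0 counter nearest along body 0.19781235876675024
w3 counter nearest along body 0.19723738435516794
```

The tote is at (0.4455, 0.313) with a yaw of 213.1°, confirmed by the web and the rim, and the counter is 197 mm away along the gripper body. I descend onto the web.

Call:
move_arm --pt "0.3 -0.02 0 0 0 -0.003" --pt "0.633 -0.05 0.2 0 0 -0.003" --pt "0.633 -0.05 0.6 0 0 -0.003" --pt "0.633 -0.05 1 0 0 -0.003" --pt "0.633 -0.05 1 0 0 -0.003" --pt "0.633 -0.05 1 0 0 -0.003"

```text
time: 11.6
tool_pos: [0.4461, 0.3138, 0.1316]
tool_rot: [3.14, 0.0, 2.151]
contact_force: [0.3, 0.1, 0.4]
opening: 0.0689
grip_force: 0.0
```

```bash
python3 - <<'E'
from h import *
s=robot.observe(); print(s["time"],s["tool_pos"],s["tool_rot"]); to([.4455,.3132,.012],np.radians(123.1),s)
E
```

```text
11.6 [0.44609362 0.31381522 0.13156375] [3.13966557e+00 3.06513376e-04 2.15105450e+00]
move units [-0.002 -0.011  1.196] [0.0006 0.0001 0.0008]
```

Call:
move_arm --pt "0 -0.01 0.35 0 0 0" --pt "0 -0.01 0.7 0 0 0" --pt "0 -0.01 0.9 0 0 0" --pt "0 -0.01 1 0 0 0" --pt "0 -0.01 1 0 0 0" --pt "0 -0.01 1 0 0 0"

```text
time: 12.35
tool_pos: [0.4453, 0.3134, 0.0315]
tool_rot: [3.139, 0.0, 2.152]
contact_force: [-0.1, -0.2, 0.0]
opening: 0.0693
grip_force: 0.0
```

Call:
move_arm --pt "0 0 0.07 0 0 0" --pt "0 0 0.15 0 0 0" --pt "0 0 0.17 0 0 0" --pt "0 0 0.17 0 0 0" --pt "0 0 0.17 0 0 0"

```text
time: 12.98
tool_pos: [0.4445, 0.313, 0.0133]
tool_rot: [3.141, 0.0, 2.152]
contact_force: [0.1, 0.8, 0.1]
opening: 0.0689
grip_force: 0.0
```

Call:
move_arm --pt "0 0 0 0 0 0" --pt "0 0 0 0 0 0" --pt "0 0 0 0 0 0" --pt "0 0 0 0 0 0" --pt "0 0 0 0 0 0" --pt "0 0 0 0 0 0" --pt "0 0 0 0 0 0" --pt "0 0 0 0 0 0" --pt "0 0 0 0 0 0" --pt "0 0 0 0 0 0" --fingers -1 --newtons 40

```text
time: 14.22
tool_pos: [0.4445, 0.313, 0.0133]
tool_rot: [3.141, 0.0, 2.152]
contact_force: [1.4, 0.8, -0.2]
opening: 0.0118
grip_force: 40.0
```

The web is gripped, with an 11.8 mm opening. I lift, carry toward the coin tote, then turn.

Call:
move_arm --pt "0 0 -0.1 0 0 0" --pt "0 0 -0.3 0 0 0" --pt "0 0 -0.6 0 0 0" --pt "0 0 -0.9 0 0 0" --pt "0 0 -1 0 0 0" --pt "0 0 -1 0 0 0"

```text
time: 14.98
tool_pos: [0.4441, 0.3128, 0.1132]
tool_rot: [-3.141, 0.0, 2.152]
contact_force: [-0.7, 0.0, -4.4]
opening: 0.0116
grip_force: 40.0
```

Call:
move_arm --pt "0 0 -0.3 0 0 0" --pt "-0.1 -0.05 -0.7 0 0 0" --pt "-0.3 -0.16 -0.75 0 0 0" --pt "-0.6 -0.32 -0.75 0 0 0" --pt "-0.876 -0.463 -0.75 0 0 0"

```text
time: 15.6
tool_pos: [0.4527, 0.2131, 0.1865]
tool_rot: [-3.138, -0.001, 2.152]
contact_force: [0.7, -0.5, -3.9]
opening: 0.0116
grip_force: 40.0
```

Call:
move_arm --pt "-0.3 -0.16 0 0 0 0" --pt "-0.6 -0.32 0 0 0 0" --pt "-0.876 -0.463 0 0 0 0"

```text
time: 15.98
tool_pos: [0.4621, 0.1144, 0.1865]
tool_rot: [-3.138, -0.002, 2.152]
contact_force: [0.3, -0.2, -4.8]
opening: 0.0118
grip_force: 40.0
```

Call:
move_arm --pt "-0.3 -0.16 0 0 0 0" --pt "-0.6 -0.32 0 0 0 0" --pt "-0.876 -0.463 0 0 0 0"

```text
time: 16.35
tool_pos: [0.4715, 0.016, 0.1866]
tool_rot: [-3.139, -0.002, 2.152]
contact_force: [0.3, -0.9, -3.5]
opening: 0.0119
grip_force: 40.0
```

Call:
move_arm --pt "-0.3 -0.16 0 0 0 0" --pt "-0.6 -0.32 0 0 0 0" --pt "-0.876 -0.463 0 0 0 0"

```text
time: 16.73
tool_pos: [0.4809, -0.0825, 0.1865]
tool_rot: [-3.139, -0.003, 2.151]
contact_force: [0.6, 0.2, -4.0]
opening: 0.0118
grip_force: 40.0
```

```bash
python3 - <<'E'
from h import *
s=robot.observe(); print(s["time"],s["tool_pos"],s["tool_rot"],s["opening"],s["contact_force"]); to([.501,-.2787,.18],np.radians(106.2),s)
E
```

```text
16.725 [ 0.48093995 -0.08253678  0.1865309 ] [-3.13943835e+00 -2.63722164e-03  2.15147715e+00] 0.011752189651103714 [ 0.62817323  0.20825794 -3.96101022]
move units [-1.75  -0.908  0.063] [-0.0008 -0.0007  0.0948]
```

Call:
move_arm --pt "-0.3 -0.155 0 0 0 0.02" --pt "-0.6 -0.31 0 0 0 0.05" --pt "-0.875 -0.454 0 0 0 0.095"

```text
time: 17.1
tool_pos: [0.4911, -0.1804, 0.1864]
tool_rot: [-3.139, -0.002, 1.849]
contact_force: [-0.3, 0.3, -4.9]
opening: 0.0119
grip_force: 40.0
```

```bash
python3 - <<'E'
from h import *
s=robot.observe(); print(s["time"],s["tool_pos"],s["tool_rot"],s["opening"],s["contact_force"]); to([.501,-.2787,.18],np.radians(106.2),s)
E
```

```text
17.1 [ 0.49107182 -0.18044035  0.18635314] [-3.13897716e+00 -2.46657959e-03  1.84893299e+00] 0.011922026351321417 [-0.33100912  0.32277356 -4.85296803]
move units [-0.972 -0.174  0.062] [-0.0008 -0.0008 -0.0015]
```

Call:
move_arm --pt "-0.3 -0.05 0 0 0 -0.001" --pt "-0.6 -0.1 0.05 0 0 -0.001" --pt "-0.85 -0.15 0.06 0 0 -0.001" --pt "-0.972 -0.174 0.06 0 0 -0.001" --pt "-0.972 -0.174 0.06 0 0 -0.001" --pt "-0.972 -0.174 0.06 0 0 -0.001"

```text
time: 17.85
tool_pos: [0.5023, -0.2769, 0.1822]
tool_rot: [-3.141, -0.001, 1.857]
contact_force: [-0.9, -0.2, -3.9]
opening: 0.012
grip_force: 40.0
```

```bash
python3 - <<'E'
from h import *
s=robot.observe(); print(s["time"],s["tool_pos"],s["tool_rot"],s["opening"],s["contact_force"]); to([.501,-.2787,.08],np.radians(106.2),s)
s,c,w=wrist("w4")
ims=[]
for n in("scene","side"):
    c=robot.read_camera(n); W=cloud(c,c["extrinsics"]); np.savez(n+"4.npz",W=W,im=c["image"])
    P=W.reshape(-1,3); m=(np.hypot(P[:,0]-.5,P[:,1]+.28)<.15)
    for a,b in((.055,.08),(.224,.245),(.16,.175)):
        q=P[m&(P[:,2]>a)&(P[:,2]<b)]
        if len(q)>5:
            r=cv2.minAreaRect(q[:,:2].astype(np.float32)); print(n,a,len(q),np.round(r[0],4),np.round(r[1],4),round(r[2],1))
    x=c["image"]; ims.append(x[110:270,180:340] if n=="scene" else x[90:250,300:460])
cv2.imwrite("pics/c4.png",np.hstack([cv2.resize(i,(400,400)) for i in ims])[:,:,::-1])
E
```

```text
17.85 [ 0.5022816  -0.27691788  0.18220682] [-3.14147229e+00 -6.89023660e-04  1.85712831e+00] 0.0120191118954912 [-0.87261531 -0.22951621 -3.92234886]
move units [-0.014 -0.017  1.022] [-0.     -0.0002  0.0011]
scene 0.055 536 [ 0.5114 -0.3153] [0.215  0.2266] 1.7
scene 0.224 402 [ 0.4989 -0.2767] [0.2024 0.1096] 16.5
scene 0.16 97 [ 0.5219 -0.2943] [0.1836 0.0938] 35.1
side 0.055 183 [ 0.5673 -0.2438] [0.0724 0.1369] 49.6
side 0.224 131 [ 0.4929 -0.2787] [0.2058 0.1078] 17.9
side 0.16 64 [ 0.5497 -0.2571] [0.0669 0.1124] 16.3
```

View pics/c4.png

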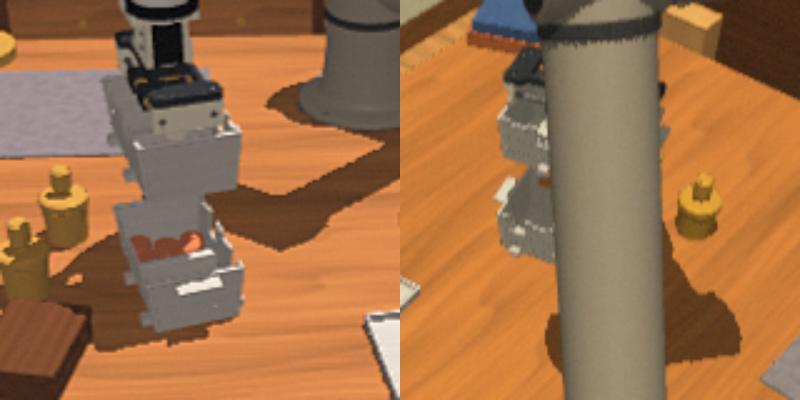

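View pics/w4.png

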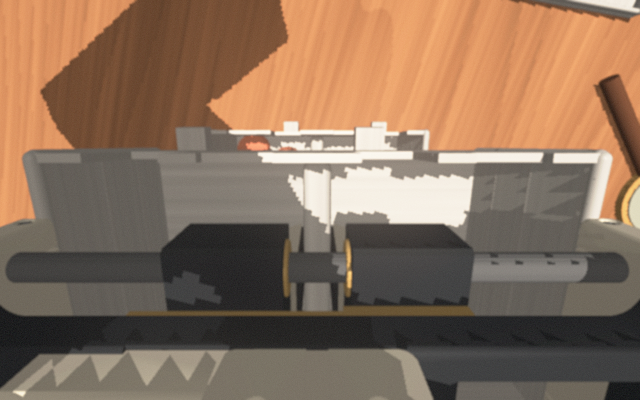

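The scene view shows the held tote over the coin tote. Its tab end is hidden toward the robot, and the coin tote's tab faces the camera at (200,287). The wrist view shows the held tote's web at (316,195), its long rim along row 157, and the coin tote's far wall behind it. I check the offset between the two numerically.

```bash
python3 - <<'E'
from h import *
W=np.load("w4.npz")["W"]; a=np.radians(16.2); d=np.array([np.cos(a),np.sin(a)]); e=np.array([-d[1],d[0]])
s=robot.observe(); t=s["tool_pos"]; c=np.array([.501,-.2787])
print("tcp off in full frame",(t[:2]-c)@d,(t[:2]-c)@e)
def rep(n,p):
    r=p[:,:2]-c; x=r@d;y=r@e; print(n,len(p),"x",np.round(np.percentile(x,[1,50,99]),4),"y",np.round(np.percentile(y,[1,50,99]),4),"z",np.round(np.median(p[:,2]),4), "slope",np.round(np.polyfit(x,y,1)[0],4))
def sel(u0,u1,v0,v1,z0,z1):
    p=W[v0:v1,u0:u1].reshape(-1,3); return p[(p[:,2]>z0)&(p[:,2]<z1)]
rep("held web",sel(296,336,165,220,.2,.218))
rep("held rim",sel(20,620,140,170,.232,.245))
rep("held foot L",sel(175,208,122,150,.15,.2)); rep("held foot R",sel(352,388,122,150,.15,.2))
rep("full rim",sel(205,440,122,150,.06,.076)); rep("full outer feet",sel(280,302,118,135,0.0,.03)); 
z=W[126:152,170:440,2]; print(np.round(z[::5,::15],3))
E
```

```text
tcp off in full frame 0.0018748341856475793 0.0011788651136010939
held web 1533 x [-0.0057 -0.0001  0.0059] y [0.0232 0.0353 0.0466] z 0.2064 slope -0.0165
held rim 4907 x [-0.0903 -0.0007  0.0903] y [0.0503 0.0538 0.0559] z 0.2372 slope 0.0031
held foot L 719 x [-0.069  -0.0613 -0.0548] y [0.0499 0.0553 0.0603] z 0.1778 slope 0.0062
held foot R 706 x [0.0189 0.0254 0.0329] y [0.0502 0.0556 0.0606] z 0.1778 slope 0.023
full rim 720 x [-0.0888  0.0039  0.0912] y [0.0386 0.0511 0.0533] z 0.068 slope -0.0156
full outer feet 143 x [-0.0337 -0.0259 -0.0197] y [0.0494 0.0543 0.0601] z 0.0089 slope 0.0037
[[-0.    -0.001 -0.    -0.002 -0.001 -0.001 -0.002  0.001  0.01  -0.001
  -0.001 -0.002 -0.001 -0.002  0.008 -0.002 -0.    -0.001]
 [-0.001  0.178  0.178  0.07   0.063  0.065  0.067 -0.     0.009  0.068
   0.071  0.065  0.064  0.177  0.178 -0.001  0.069  0.07 ]
 [-0.002  0.177  0.178  0.053  0.021  0.016  0.014  0.012  0.013  0.015
   0.017  0.016  0.017  0.177  0.178  0.022  0.037  0.071]
 [-0.003  0.177  0.177  0.055  0.021  0.022  0.02   0.001  0.001  0.001
   0.038  0.002  0.002  0.179  0.178  0.001  0.038  0.071]
 [-0.001  0.179  0.178  0.057  0.02   0.022  0.02   0.001  0.001  0.003
   0.039  0.001  0.001  0.177  0.178  0.003  0.039  0.069]
 [ 0.197  0.197  0.198  0.198  0.197  0.197  0.197  0.198  0.197  0.198
   0.199  0.198  0.198  0.198  0.197  0.199  0.199  0.198]]
```

In the coin tote's frame the held feet sit at x = -61.5 and +25.5 mm, against saddles at -62 and +26. Foot y reaches 60.3 mm against 60.1 for the coin tote's own feet, so it is aligned to under 1 mm. I lower it straight down about 104 mm.

Call:
move_arm --pt "0 0 0.15 0 0 0" --pt "0 0 0.4 0 0 0" --pt "0 0 0.65 0 0 0" --pt "0 0 0.85 0 0 0" --pt "0 0 0.92 0 0 0" --pt "0 0 0.92 0 0 0" --pt "0 0 0.92 0 0 0"

```text
time: 18.88
tool_pos: [0.5028, -0.2782, 0.091]
tool_rot: [3.141, 0.001, 1.857]
contact_force: [0.4, -0.3, -4.4]
opening: 0.0116
grip_force: 40.0
```

```bash
python3 - <<'E'
from h import *
s,c,W=wrist("w5"); t=s["tool_pos"]; a=np.radians(16.2); d=np.array([np.cos(a),np.sin(a)]); e=np.array([-d[1],d[0]]); c=np.array([.501,-.2787])
print(t,s["tool_rot"],s["contact_force"],"tcp off",(t[:2]-c)@d,(t[:2]-c)@e)
P=W.reshape(-1,3); r=P[:,:2]-c; x=r@d; y=r@e
m=(y>.045)&(y<.065)
for n,k in(("held feet",m&(y>.0565)&(P[:,2]>.07)&(P[:,2]<.1)),("full feet",m&(y>.0555)&(P[:,2]<.02)&(P[:,2]>.005)),("full rim",m&(P[:,2]>.055)&(P[:,2]<.0725)&(y<.0565))):
    for l,h in((-.1,-.045),(-.045,0),(0,.045),(.045,.1)):
        q=k&(x>l)&(x<h)
        if q.sum()>15: print(n,q.sum(),np.round([*np.percentile(x[q],[2,98]),np.percentile(y[q],98),np.median(P[q,2])],4))
E
```

```text
[ 0.50283885 -0.27815192  0.09102634] [3.14062697e+00 1.36447606e-03 1.85663674e+00] [ 0.36581817 -0.31457949 -4.40492321] tcp off 0.0019187451790854842 1.329655615053703e-05
held feet 205 [-0.0686 -0.0545  0.059   0.0861]
held feet 211 [0.0191 0.0328 0.0593 0.0863]
full feet 77 [-0.0326 -0.0196  0.058   0.0088]
full feet 81 [0.0547 0.0682 0.0582 0.0087]
full rim 467 [-0.0914 -0.0458  0.0537  0.0684]
full rim 260 [-0.0444 -0.0002  0.0533  0.0687]
full rim 293 [0.0009 0.0443 0.0534 0.0686]
full rim 425 [0.0457 0.0909 0.0537 0.0684]
```

The alignment still holds, with x within 0.5 mm and y about 1 mm. I set it down gently.

Call:
move_arm --pt "0 0 0.04 0 0 0" --pt "0 0 0.08 0 0 0" --pt "0 0 0.1 0 0 0" --pt "0 0 0.115 0 0 0" --pt "0 0 0.115 0 0 0" --pt "0 0 0.115 0 0 0"

```text
time: 19.68
tool_pos: [0.5024, -0.2779, 0.0788]
tool_rot: [3.142, 0.0, 1.856]
contact_force: [0.2, -0.3, -4.7]
opening: 0.0116
grip_force: 40.0
```

Call:
move_arm --pt "0 0 0.006 0 0 0" --pt "0 0 0.012 0 0 0" --pt "0 0 0.012 0 0 0" --pt "0 0 0.012 0 0 0"

```text
time: 20.18
tool_pos: [0.5025, -0.278, 0.0781]
tool_rot: [3.141, 0.001, 1.857]
contact_force: [-2.0, 1.1, 4.3]
opening: 0.0116
grip_force: 40.0
```

Contact came at an underside height of about 65 mm, which is the saddle bottom. I release and rise.

Call:
move_arm --pt "0 0 0 0 0 0" --pt "0 0 0 0 0 0" --pt "0 0 0 0 0 0" --pt "0 0 0 0 0 0" --pt "0 0 0 0 0 0" --fingers 0

```text
time: 20.8
tool_pos: [0.5024, -0.2779, 0.0775]
tool_rot: [-3.142, 0.0, 1.856]
contact_force: [-0.2, 0.1, 1.0]
opening: 0.0457
grip_force: 0.0
```

Call:
move_arm --pt "0 0 -0.15 0 0 0" --pt "0 0 -0.4 0 0 0" --pt "0 0 -0.7 0 0 0" --pt "0 0 -1 0 0 0"

```text
time: 21.3
tool_pos: [0.5025, -0.278, 0.1796]
tool_rot: [3.141, 0.001, 1.856]
contact_force: [-0.2, -1.1, -0.7]
opening: 0.0458
grip_force: 0.0
```

Call:
move_arm --pt "-0.3 0 -0.3 0 0 0" --pt "-0.6 0 -0.6 0 0 0" --pt "-0.6 0 -0.6 0 0 0" --pt "-0.6 0 -0.6 0 0 0"

```text
time: 21.8
tool_pos: [0.5187, -0.3346, 0.2371]
tool_rot: [-3.141, -0.001, 1.856]
contact_force: [0.1, -0.4, -0.7]
opening: 0.0458
grip_force: 0.0
```

```bash
python3 - <<'E'
from h import *
s,c,W=wrist("w6"); print(s["time"],s["tool_pos"],s["opening"]); a=np.radians(16.2); d=np.array([np.cos(a),np.sin(a)]); e=np.array([-d[1],d[0]]); c=np.array([.501,-.2787])
P=W.reshape(-1,3); r=P[:,:2]-c; x=r@d; y=r@e; z=P[:,2]
def q(n,k): print(n,k.sum(),"x",np.round(np.percentile(x[k],[1,99]),4),"y",np.round(np.percentile(y[k],[1,99]),4),"z",np.round(np.percentile(z[k],[10,50,90]),4))
I=(abs(x)<.13)&(abs(y)<.07)
q("top rim",I&(z>.128)&(z<.145)); q("web",(abs(x)<.02)&(abs(y)<.045)&(z>.097)&(z<.112))
for l,h in((-.092,-.05),(.05,.092)): q("rim x part",I&(z>.131)&(z<.145)&(x>l)&(x<h))
for l,h in((-.06,-.045),(.045,.06)): q("rim y part",I&(z>.131)&(z<.145)&(y>l)&(y<h))
q("top tab",I&(abs(y)<.035)&(x<-.094)&(z>.12)&(z<.14)); q("full tab",I&(abs(y)<.035)&(x>.094)&(z>.055)&(z<.08))
c=robot.read_camera("scene"); cv2.imwrite("pics/s6.png",cv2.resize(c["image"][130:290,180:440],None,fx=3,fy=3)[:,:,::-1])
E
```

```text
21.8 [ 0.51873321 -0.3346226   0.23711697] 0.04575379950947902
top rim 5203 x [-0.1109  0.0916] y [-0.0552  0.054 ] z [0.1289 0.1329 0.1354]
web 1385 x [-0.0062  0.0054] y [-0.0438  0.0441] z [0.1013 0.1026 0.1036]
rim x part 1115 x [-0.0919 -0.0746] y [-0.0554  0.0538] z [0.1331 0.1347 0.1359]
rim x part 1129 x [0.0742 0.0918] y [-0.055   0.0542] z [0.133  0.1346 0.1357]
rim y part 622 x [-0.0915  0.0915] y [-0.0556 -0.0454] z [0.1321 0.1338 0.135 ]
rim y part 748 x [-0.0917  0.0913] y [0.0453 0.0543] z [0.1325 0.1339 0.1353]
top tab 1402 x [-0.1115 -0.0942] y [-0.0255  0.0235] z [0.129  0.1299 0.1308]Traceback (most recent call last):
  File "<stdin>", line 9, in <module>
  File "<stdin>", line 4, in q
    return _quantile_unchecked(
        a, q, axis, out, overwrite_input, method, keepdims, weights)
    return _ureduce(a,
                    func=_quantile_ureduce_func,
    ...<5 lines>...
                    overwrite_input=overwrite_input,
                    method=method)
    r = func(a, **kwargs)
    result = _quantile(arr,
                       quantiles=q,
    ...<2 lines>...
                       out=out,
                       weights=wgt)
    slices_having_nans = np.isnan(arr[-1, ...])
                                  ~~~^^^^^^^^^
IndexError: index -1 is out of bounds for axis 0 with size 0
```

The stacked tote is centred, level and at the right height: rim z is 0.1346 on all sides (0.135 expected), the web is at 0.1026, the tab is at the -x end, and the offset is under 1 mm. The arm is clear, so I do a last check of the weight and hand in.

```bash
python3 - <<'E'
from h import *
c=robot.read_camera("scene"); W=cloud(c,c["extrinsics"]).reshape(-1,3)
p=W[(abs(W[:,0]-.66)<.06)&(abs(W[:,1]-.02)<.06)&(W[:,2]>.08)&(W[:,2]<.115)]; print(np.round(p.min(0),4),np.round(p.max(0),4))
print(robot.hand_in())
E
```

```text
[0.6492 0.0084 0.0803] [0.6757 0.033  0.1076]
the job is handed in; nothing more can be done
None
```

The brass weight stands upright in the tray, the empty tote is stacked half a turn round on the coin tote with its feet in the saddles, and the job is handed in (no verdict was returned).

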